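# Clip the inspection lamp onto the weld coupon

## Task

Get the weld coupon ready for inspection: lift the red guard off the low part of its upright plate and lay it in the blue tray, then take the clip lamp off its blue stand and clip it onto that bare low edge, pushed fully home, with the lamp on the side of the weld. Leave everything else on the bench where it is.

Things in the scene. Friction and masses are not known exactly. Their poses are not given: they have to be found in the camera images.
- coupon: weld coupon, dark steel, fixed: base plate 180 (x) x 110 (y) x 10 mm, with an upright plate 10 mm thick along x at y = 0. The upright's top edge is low, 90 mm above the bench, from x = -90 to +5 mm, then slopes up to 130 mm from x = +25 to +90. The brass-coloured weld runs along the upright's foot on the +y side only. Origin under the base plate's centre, z up
- low_edge (a point): middle of the low edge of the coupon's upright plate, on the edge (coupon frame x = -42, y = 0, z = 90 mm); axes as the coupon's
- stand: blue parking stand, fixed: foot 120 (x) x 80 (y) x 12 mm, with an upright bar 10 mm thick and 110 mm long along x at y = 0, its upper edge 90 mm above the bench. The clip lamp starts clipped on this bar. Origin under the centre of the foot
- lampclip: clip lamp, 0.18 kg: a spring clamp like a big clothes peg, lamp on its +y jaw. Origin at the middle of the hinge pin (18 mm across, 36 mm long, along x), z up. Jaws reach 46 mm below the pin, 36 mm wide (x), with orange pads over the last 14 mm, which grip a 10 mm plate centred on y = 0. Fully home, the pin's underside rests on the plate's edge: origin 9 mm above the edge
- lamp_head (a point): front of the lamp on the +y jaw of the clip (clip frame x = 0, y = 36, z = -54 mm): black and yellow cylinder 30 mm across reaching from y = 20 to 52 mm and from 8 to 56 mm below the pin
- handles (a point): midway between the clip's two orange handles, 35 mm above the pin (clip frame x = 0, y = 0, z = 35 mm). The handles are 30 mm wide (x), rise from 8 to 54 mm above the pin and splay apart: outer faces 47 mm apart here, 56 mm at the top. Squeezed together along y until they stop, their outer faces are parallel, 30 mm apart; holding them so takes about 14 N
- jaw (a joint): sprung hinge of the clip: 0 when the jaws grip a 10 mm plate, -0.12 with the clip empty, 0.5 rad when the handles are squeezed fully (each side swings 0.25 rad) and the pads stand over 25 mm apart
- guard: red plastic edge guard, an upside-down U channel 80 mm long (x), 26 mm wide (y), 36 mm high, 0.06 kg, walls 6 mm, slot 14 mm wide and 29 mm high. It starts sitting over the coupon's low edge. Origin under its centre, level with the foot of its walls; 7 mm top web
- tray: blue open tray, fixed, 170 (x) x 130 (y) x 40 mm high, walls and floor 5 mm; origin under its centre
- spray_a: small spray can 40 mm across, 130 mm high, white; origin at its foot. Bystander
- spray_b: small spray can 40 mm across, 120 mm high, green with a white top; origin at its foot. Bystander
- torch: black hand torch lying flat, 122 mm long, 34 mm high; origin underneath its middle. Bystander
- hammer: hammer lying flat, wooden handle, 220 mm long. Bystander
- brush: brush lying flat, 180 mm long. Bystander
- carton: yellow carton 100 x 130 x 90 mm high; origin under its centre. Bystander
- sample: another, smaller welded T piece, base 100 x 130 mm, 60 mm high, bystander; origin under its centre
There are look-alikes about, which are no part of the job. Several things have the shape of the guard; the one meant has the colours described above. There is more than one size of the tray; the job needs the larger.

How it is judged:
By the outcome, as a careful person would: the job done as asked, in the order asked, and still so for the second after the job is handed in, with the robot touching nothing.
It also fails if it takes over 70 s, if anything falls off the work surface, if the arm or the gripper's body presses on something with over 40 N, if the wrist force passes 120 N, or if a joint passes its speed limit or range.

## Robot

A 6-joint arm with a two-finger parallel gripper is mounted at the origin on the work surface. World frame = base frame: x ahead of the robot, y to its left, z up, the work surface at z = 0. Lengths are in m, angles in degrees, forces in N, time in s.
With the tool pointing down it reaches from about 0.25 to 0.8 m from the base axis. Payload 8.5 kg.
Tool frame: the origin (TCP) lies on the mounting face of the last link; the fingertips stand arm.tip_reach ahead of it and the grasp point (between the pads) lies 155 mm ahead of it (arm.tip_reach is the distance from the TCP to the fingertips, in m); z points along the fingers, y is the line along which they close (so a half turn about z gives the same grasp; the last joint's range is limited). The gripper opens to 85 mm and grips with 20 to 120 N. Pads are 22 mm wide; open, the fingers measure 114 mm over their backs; the gripper's body (76 mm by 85 mm) begins 54 mm behind the grasp point. The pads swing forward as they close: fully open they stand 13 mm farther back than shut.
Start: joints at [73.281, 13.648, -0.773, 75.585, 0, 90], TCP at [0.151, 0.503, 0.405] pointing down, gripper open.
Joint ranges: [-152.45, 152.45], [-59.26, 108.67], [-65.41, 83.53], [-104.44, 129.93], [-82.83, 76.93], [-180, 180]. Speed limits (degrees/s): [127.2, 127.2, 159.86, 180, 180, 180].

## Interface

Orientations are given as a 3x3 rotation matrix whose columns are the frame's x, y, z axes.
In Python, from cell import arm gives the robot as it stands.
- The arm moves only by the shell command python3 -m jog 'ROWS' [FORCE]. ROWS is a JSON object of lists of equal length, an entry for each row: "rot": the turn, a rotation vector about the tool's x, y, z in degrees, a list of three; "translation": the shift along the tool's x, y, z in m, a list of three; "gripper": the finger opening in m, from 0 to 0.0854. In form: {"rot": [[wx, wy, wz], ...], "translation": [[tx, ty, tz], ...], "gripper": [gripper, ...]}. A call has 1 to 10 rows; each row shifts and turns the commanded pose from where the row before left it, along the tool's axes as they then stand; what a row does not reach is not made up. A row lasts 1/10 s, in which the tool goes at most 50 mm and 8.59 degrees, less where a joint would pass 70% of its speed; a pose out of reach is approached as far as the arm can. A call is refused whole if a number of a shift passes 0.05 or a number of a turn 8.59, either way. A call with a gripper value outside its range is refused whole. The fingers move at their own pace and stop on an object; FORCE is the grip in N (left out, the last holds). Time passes only in rows, so rows that do not move let the fingers close. It gives the time, the measured TCP pose, the force, the opening and the grip force at its end, in the units of the state.
- arm.sense(): the state, without advancing time (a new reading comes with each control period).
- arm.camera(name): name is "side" or "top"; returns a dict with "image" (384x512x3 uint8, blue, green, red), "mtx" (3x3 intrinsics, pixels), "distortion" ([k1, k2, p1, p2, k3] as OpenCV has them; the pictures are not rectified), "rvec" (rotation vector, rad) and "tvec" (3), from world to camera coordinates, as OpenCV has them. Camera axes: x right, y down, z forward; pixel columns grow to the right and rows downward; lengths in m; the calibration is good to about 2 mm. A picture is of the moment at which its call begins. There is no depth.
- arm.close_job(): hands the job in; it is judged then, once.
The state is a dict: "clock": time; "q": joint angles; "qvel": joint speeds; "tau": joint torques, N m; "tool_pos": TCP position; "orientation": TCP orientation; "force": force on the tool from outside, world axes, zero at the start; "ft_torque": the same for the moment, N m; "opening": finger opening in m; "grip_force": force on a finger pad.
Only numpy, scipy, OpenCV 4.12 (cv2) and the standard library are available. Lean on these libraries where they do the work, as an engineer would, in place of code of your own. Each camera call takes 0.05 s, during which the arm holds its last target. There are 200 camera calls.

## Working session

There is one attempt and no reset: what is moved stays moved. The work goes in short steps, Python scripts to look and compute and a shell command to move; the robot and the scene stay as the last step left them, time stands still between calls to the robot, and variables do not carry over. Pictures are saved under pics/ and viewed, at most 10 in all, crops included, and the job is handed in when it is done.

```bash
mkdir -p pics; ls; python3 - <<'E'
from cell import arm
import cv2,numpy as np
s=arm.sense();print(s['tool_pos'],np.round(s['orientation'],3),arm.tip_reach,s['opening'])
for n in('top','side'):
    c=arm.camera(n);cv2.imwrite(f'pics/{n}0.png',cv2.resize(c['image'],(800,600),interpolation=cv2.INTER_CUBIC))
    R=cv2.Rodrigues(c['rvec'])[0];print(n,-R.T@np.ravel(c['tvec']),R[2],c['mtx'],c['distortion'])
E
```

```text
pics
[0.15098122 0.50264375 0.40407499] [[-0.958  0.288 -0.   ]
 [ 0.288  0.958 -0.001]
 [-0.    -0.001 -1.   ]] 0.1734 0.08547518637056681
top [0.43677192 0.0310881  1.28202588] [ 0.10014027  0.00250638 -0.99497017] [[445.08494449   0.         257.7718081 ]
 [  0.         445.08494449 187.52740838]
 [  0.           0.           1.        ]] [-0.04675231  0.          0.          0.          0.        ]
side [ 0.19513193 -0.9413662   0.78504986] [ 0.28259712  0.78305545 -0.55404244] [[431.79087788   0.         247.25183611]
 [  0.         431.79087788 190.74458088]
 [  0.           0.           1.        ]] [-0.13398786  0.          0.          0.          0.        ]
```

View pics/top0.png

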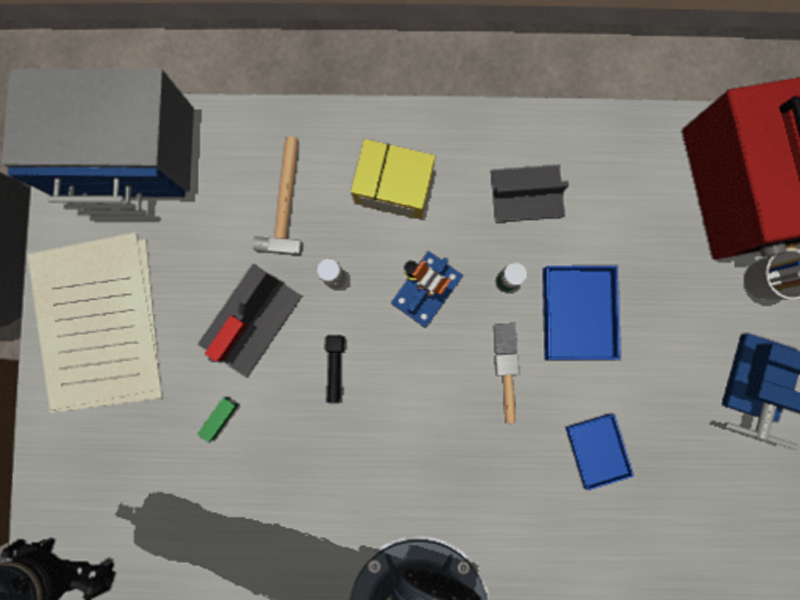

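View pics/side0.png

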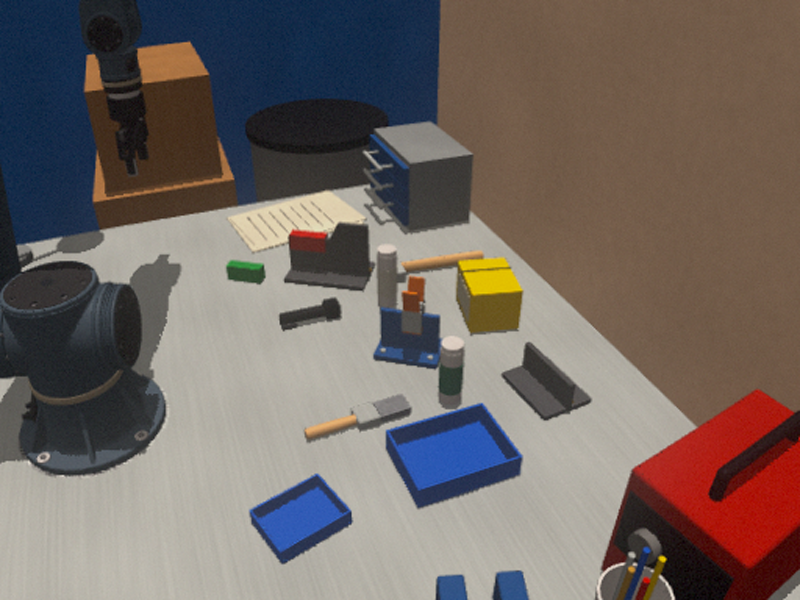

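The top view shows the candidates for guard and tray.
- **Guards:** the red channel at (225,338) on the coupon and the green one at (217,420). Red is the one described, and it sits on the low edge.
- **Trays:** the larger at (581,312) and the smaller at (600,450). The larger is the one meant.
- **Clip lamp:** on the blue stand at (428,285), with its lamp towards the upper left.

I'll confirm these in an enlarged mosaic.

```bash
cat > h.py <<'E'
from cell import arm
import cv2,numpy as np
def w2p(c,P): return cv2.projectPoints(np.array(P,float).reshape(-1,1,3),c['rvec'],c['tvec'],c['mtx'],np.array(c['distortion']))[0].reshape(-1,2)
def p2w(c,uv,z):
    uv=np.array(uv,float).reshape(-1,1,2)
    n=cv2.undistortPoints(uv,c['mtx'],np.array(c['distortion'])).reshape(-1,2)
    R=cv2.Rodrigues(c['rvec'])[0];C=-R.T@np.ravel(c['tvec'])
    d=np.c_[n,np.ones(len(n))]@R
    return C+d*((z-C[2])/d[:,2])[:,None]
def crop(c,u,v,w=100,h=75,k=4):
    im=c['image'][v:v+h,u:u+w]
    im=cv2.resize(im,None,fx=k,fy=k,interpolation=cv2.INTER_CUBIC)
    for i in range(0,w,10):
        cv2.line(im,(i*k,0),(i*k,6),(255,255,255));cv2.putText(im,str(u+i),(i*k,16),0,.33,(0,255,255))
    for i in range(0,h,10):
        cv2.line(im,(0,i*k),(6,i*k),(255,255,255));cv2.putText(im,str(v+i),(8,i*k+4),0,.33,(0,255,255))
    return im
E
python3 - <<'E'
from h import *
t=arm.camera('top');s=arm.camera('side')
m=np.vstack([np.hstack([crop(t,112,165),crop(t,236,148)]),np.hstack([crop(s,165,130),crop(s,220,168)])])
cv2.imwrite('pics/m1.png',m)
hsv=cv2.cvtColor(t['image'],cv2.COLOR_BGR2HSV)
b=((hsv[...,0]>100)&(hsv[...,0]<130)&(hsv[...,1]>150)).astype(np.uint8)
n,l,st,ce=cv2.connectedComponentsWithStats(b)
for i in range(1,n):
    if st[i,4]>300: 
        r=cv2.minAreaRect(np.argwhere(l==i)[:,::-1].astype(np.float32));print(ce[i],r,p2w(t,cv2.boxPoints(r),0.04 if ce[i][0]>340 else .01)[:,:2].round(3).tolist())
E
```

```text
[ 62.32176428 114.66088214] ((61.5, 115.5), (17.0, 111.0), 90.0) [[0.797, 0.787], [0.798, 0.452], [0.747, 0.449], [0.745, 0.783]]
[271.86097152 188.05695142] ((273.6186218261719, 183.835693359375), (26.031810760498047, 42.24540328979492), 35.83765411376953) [[0.548, 0.054], [0.648, -0.016], [0.604, -0.077], [0.505, -0.007]]
[371.78165468 199.89784173] ((371.85882568359375, 199.71075439453125), (59.68955993652344, 47.083553314208984), 88.60282135009766) [[0.613, -0.218], [0.618, -0.352], [0.45, -0.353], [0.446, -0.221]]
[488.14191781 240.72547945] ((491.5267028808594, 242.4606475830078), (48.072383880615234, 48.01222229003906), 15.708637237548828) [[0.368, -0.538], [0.498, -0.579], [0.462, -0.712], [0.333, -0.669]]
[383.45045732 288.85213415] ((383.4466247558594, 288.82916259765625), (42.0567741394043, 31.37853240966797), 72.6459732055664) [[0.327, -0.257], [0.353, -0.341], [0.244, -0.374], [0.218, -0.291]]
```

View pics/m1.png

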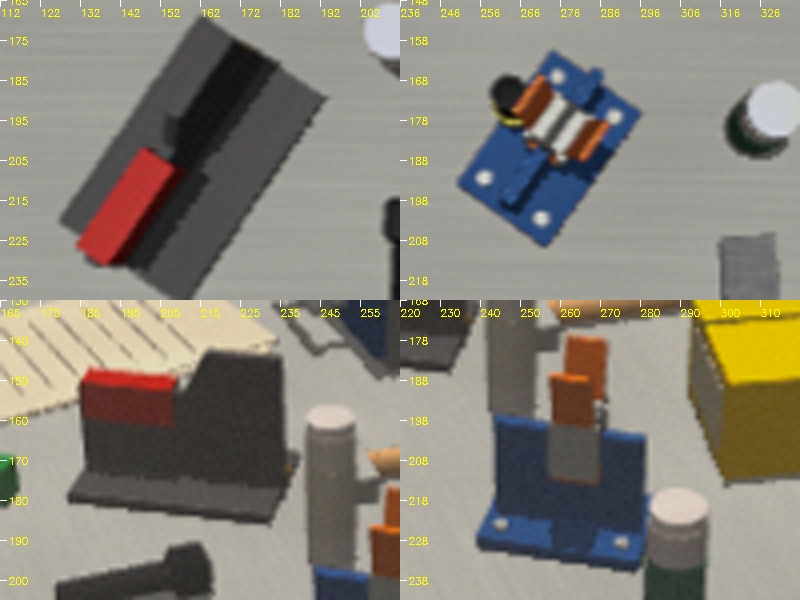

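The mosaic confirms the red guard (top crop 131..158, 202..231) on the low end of the coupon's upright. The brass weld shows only at the far foot (side 236,172), so it is on the far, +y side. The clip sits on the stand with the lamp (262,172) towards its +y. I'll fit the poses next.

```bash
python3 - <<'E'
from h import *
from scipy.optimize import least_squares
t=arm.camera('top');s=arm.camera('side')
def fit(T,S,p0):
    def W(p,L): L=np.array(L);c,sn=np.cos(p[2]),np.sin(p[2]);return np.c_[p[0]+c*L[:,0]-sn*L[:,1],p[1]+sn*L[:,0]+c*L[:,1],L[:,2]]
    f=lambda p:np.r_[(w2p(t,W(p,[a[1] for a in T]))-[a[0] for a in T]).ravel(),(w2p(s,W(p,[a[1] for a in S]))-[a[0] for a in S]).ravel()]
    r=least_squares(f,p0);print(r.x[:2].round(4),np.degrees(r.x[2]).round(2),'res',r.fun.reshape(-1,2).round(1).tolist());return r.x,W
h=.01
# coupon: +x toward image up-right, +y up-left
p,W=fit([((163.75,168.75),(.09,.055,h)),((194,189.5),(.09,-.055,h)),((159.5,239.5),(-.09,-.055,h)),((127,220.5),(-.09,.055,h))],
 [((182,178.75),(-.09,-.055,h)),((232,185.75),(.09,-.055,0))],[.5,.3,-.7])
g=np.array([[149,202],[158.25,207.5],[140,231.25],[131.25,226.25]])
G=p2w(t,g,.097);c,sn=np.cos(p[2]),np.sin(p[2])
print('guard corners in coupon',((G[:,:2]-p[:2])@np.array([[c,-sn],[sn,c]])).round(4).tolist(),'centre',G.mean(0))
print('low_edge',W(p,[[-.042,0,.09]]))
h=.012
# stand: clip +y up-left => x up-right
q,W=fit([((274.25,160.5),(.06,.04,h)),((296.5,175.5),(.06,-.04,h)),((272.75,209.75),(-.06,-.04,h)),((250.5,193.75),(-.06,.04,h))],
 [((244.25,196.25),(-.055,0,.09)),((281.25,201.75),(.055,0,.09))],[.57,0,-.6])
# clip x along bar from side jaw and handle edges (near side y<0)
def loc(cam,uv,z):
    P=p2w(cam,uv,z);c,sn=np.cos(q[2]),np.sin(q[2]);return ((P[:,:2]-q[:2])@np.array([[c,-sn],[sn,c]])).round(4).tolist()
print('near handle top',loc(s,[(258,187),(268.25,187.25)],.153))
print('top: handles tips',loc(t,[(270,167),(274,170.5),(262,179),(284,178),(288,180.5),(279,188)],.153))
for x in (-.01,0,.01):
    print(x,w2p(s,W(q,[[x-.015,-.028,.153],[x+.015,-.028,.153],[x-.018,-.01,.055],[x+.018,-.01,.055]])).round(1).tolist(),
     w2p(t,W(q,[[x-.015,-.028,.153],[x+.015,-.028,.153],[x-.015,.028,.153],[x+.015,.028,.153],[x,.036,.07]])).round(1).tolist())
E
```

```text
[0.513  0.3105] -32.64 res [[-0.5, -0.9], [0.7, -0.8], [-0.2, 1.8], [0.8, -0.6], [-1.0, -1.3], [0.1, -0.2]]
guard corners in coupon [[-0.0072, 0.0121], [-0.0056, -0.017], [-0.0846, -0.0122], [-0.0866, 0.015]] centre [0.47399278 0.33489784 0.097     ]
low_edge [[0.47765111 0.33318431 0.09      ]]
[ 0.574  -0.0115] -34.6 res [[0.1, -0.9], [0.6, 0.0], [0.4, -0.2], [-0.2, -0.3], [-1.3, -0.2], [-0.3, -0.5]]
near handle top [[-0.0023, -0.038], [0.0246, -0.0328]]
top: handles tips [[0.016, 0.029], [0.0145, 0.0154], [-0.0212, 0.0278], [0.0134, -0.0166], [0.0141, -0.0286], [-0.015, -0.0209]]
-0.01 [[250.7, 184.0], [261.5, 185.4], [251.4, 209.3], [263.6, 211.0]] [[279.0, 192.8], [285.8, 183.3], [261.1, 180.2], [267.8, 170.7], [261.7, 177.6]]
0 [[254.3, 184.4], [265.1, 185.8], [254.8, 209.8], [267.1, 211.5]] [[281.3, 189.6], [288.0, 180.1], [263.3, 177.0], [270.1, 167.5], [263.8, 174.6]]
0.01 [[257.9, 184.9], [268.8, 186.3], [258.2, 210.3], [270.5, 212.0]] [[283.5, 186.4], [290.3, 176.9], [265.6, 173.8], [272.3, 164.4], [265.9, 171.7]]
```

```bash
cat >> h.py <<'E'
def plan(x,y,z,yaw,flip=None):
    """tool-z turn so that tool y points along yaw(deg) [mod 180], then shift in the turned tool axes; x,y,z = grasp point"""
    s=arm.sense();R=np.array(s['orientation']);p=np.array(s['tool_pos'])
    cur=np.degrees(np.arctan2(R[1,1],R[0,1]));d=yaw-cur
    for k in((d+90)%180-90,(d+90)%180-90+180*(1 if (d+90)%180-90<0 else -1)):
        a=np.radians(cur+k);Y=np.array([np.cos(a),np.sin(a),0]);Z=np.array([0,0,-1.]);X=np.cross(Y,Z)
        D=np.array([x,y,z+.155])-p
        print('rotz',round(-k,2),'shift',(np.array([X@D,Y@D,Z@D])*1000).round(1))
    print('q',np.round(s['q'],1),'tcp',p.round(4),'tilt',R[:2,2].round(4),'F',np.round(s['force'],1),'open',round(s['opening'],4),'grip',round(s['grip_force'],1),'t',s['clock'])
E
python3 - <<'E'
from h import *
t=arm.camera('top');im=cv2.cvtColor(t['image'],cv2.COLOR_BGR2HSV)
m=(((im[...,0]<8)|(im[...,0]>172))&(im[...,1]>150)&(im[...,2]>110)).astype(np.uint8);m[:,200:]=0
r=cv2.minAreaRect(np.argwhere(m)[:,::-1].astype(np.float32));B=p2w(t,cv2.boxPoints(r),.097);print(r,B.mean(0))
for i in range(4):
    d=(B[(i+1)%4]-B[i])[:2];print(np.linalg.norm(d).round(4),np.degrees(np.arctan2(d[1],d[0])).round(1))
# coupon base edge angles
for a,b in(((163.75,168.75),(127,220.5)),((163.75,168.75),(194,189.5))):
    d=np.diff(p2w(t,[a,b],.01),axis=0)[0];print('edge',np.linalg.norm(d).round(4),np.degrees(np.arctan2(d[1],d[0])).round(1))
C=p2w(t,[(194,189.5),(127,220.5)],.01);print('coupon centre from diag',C.mean(0))
plan(.475,.335,.15,55.5)
E
```

```text
((142.76922607421875, 216.34613037109375), (9.429903030395508, 30.23116111755371), 33.690067291259766) [0.47500636 0.3399194  0.097     ]
0.08 -32.1
0.0256 -122.4
0.0799 147.8
0.0255 57.9
edge 0.1814 146.2
edge 0.1071 -123.5
coupon centre from diag [0.51100791 0.31258633 0.01      ]
rotz 17.78 shift [-362.    45.3   99.5]
rotz -162.22 shift [362.  -45.3  99.5]
q [73.3 13.7 -0.8 75.6  0.  90. ] tcp [0.151  0.5028 0.4045] tilt [-0.0001 -0.0004] F [ 0.1 -0.1  0.3] open 0.0857 grip 0.0 t 0.35
```

```bash
python3 -m jog '{"rot":[[0,0,8.3],[0,0,8.3],[0,0,0],[0,0,0],[0,0,0],[0,0,0],[0,0,0],[0,0,0],[0,0,0],[0,0,0]],"translation":[[0,0,0],[0,0,0],[-0.045,0.006,0],[-0.045,0.006,0],[-0.045,0.006,0],[-0.045,0.006,0],[-0.045,0.006,0],[-0.045,0.006,0],[-0.045,0.006,0],[-0.045,0,0]],"gripper":[0.085,0.085,0.085,0.085,0.085,0.085,0.085,0.085,0.085,0.085]}' 60; python3 -c "
from h import *
plan(.475,.337,.085,56.7)"
```

```text
clock: 1.35
tool_pos: [0.4767, 0.3393, 0.4046]
orientation: [[-0.836, 0.549, 0.0], [0.549, 0.836, 0.0], [-0.0, 0.0, -1.0]]
force: [-0.7, 0.8, -0.2]
opening: 0.0851
grip_force: 0.0
rotz -0.02 shift [  0.2  -2.8 164.6]
rotz 179.98 shift [ -0.2   2.8 164.6]
q [35.4 19.6  7.7 78.   0.  68.8] tcp [0.4767 0.3393 0.4046] tilt [0.0002 0.0002] F [-0.7  0.8 -0.2] open 0.0851 grip 0.0 t 1.35
```

```bash
python3 -m jog '{"rot":[[0,0,0],[0,0,0],[0,0,0],[0,0,0],[0,0,0],[0,0,0],[0,0,0]],"translation":[[0,-0.003,0.03],[0,0,0.03],[0,0,0.03],[0,0,0.03],[0,0,0.025],[0,0,0.015],[0,0,0]],"gripper":[0.08,0.08,0.08,0.08,0.08,0.08,0.08]}' 40; python3 - <<'E'
from h import *
plan(.475,.337,.085,56.7)
t=arm.camera('top');s=arm.camera('side')
cv2.imwrite('pics/m2.png',np.hstack([crop(t,112,165),crop(s,165,100)]))
E
```

```text
clock: 2.05
tool_pos: [0.4726, 0.3371, 0.2425]
orientation: [[-0.836, 0.549, -0.003], [0.549, 0.836, -0.003], [0.001, -0.004, -1.0]]
force: [-0.5, -0.5, 0.4]
opening: 0.0801
grip_force: 0.0
rotz -0.02 shift [-2.1  1.3  2.5]
rotz 179.98 shift [ 2.1 -1.3  2.5]
q [35.5 24.7 -9.3 56.3 -0.  68.8] tcp [0.4726 0.3371 0.2425] tilt [-0.0034 -0.0025] F [-0.5 -0.5  0.4] open 0.0801 grip 0.0 t 2.05
```

View pics/m2.png

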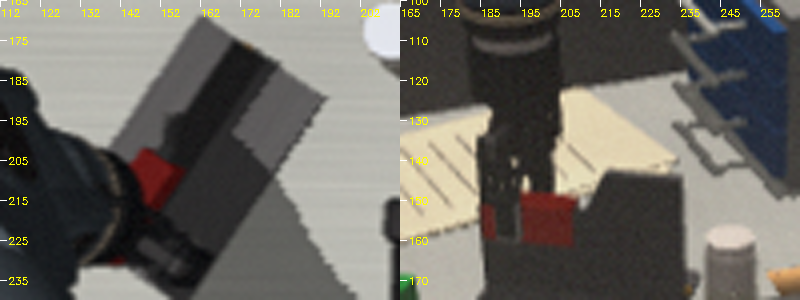

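The side crop shows the near finger at (190,150) in front of the red guard (182..208), which is centred once parallax is allowed for. I'll close on it.

```bash
python3 -m jog '{"rot":[[0,0,0],[0,0,0],[0,0,0],[0,0,0],[0,0,0],[0,0,0],[0,0,0],[0,0,0]],"translation":[[0,0,0],[0,0,0],[0,0,0],[0,0,0],[0,0,0],[0,0,0],[0,0,0],[0,0,0]],"gripper":[0.05,0.035,0.02,0.02,0.02,0.02,0.02,0.02]}' 40; python3 -c "
from h import *
plan(.475,.337,.085,56.7)"
```

```text
clock: 2.95
tool_pos: [0.474, 0.3384, 0.2457]
orientation: [[-0.836, 0.549, 0.002], [0.549, 0.836, 0.002], [-0.001, 0.003, -1.0]]
force: [2.6, 5.2, 4.2]
opening: 0.0253
grip_force: 44.3
rotz -0.0 shift [-1.6 -0.6  5.7]
rotz 180.0 shift [1.6 0.6 5.7]
q [35.5 24.5 -9.  56.3  0.  68.8] tcp [0.474  0.3384 0.2457] tilt [0.0023 0.0022] F [2.6 5.2 4.2] open 0.0253 grip 44.3 t 2.95
```

```bash
python3 -m jog '{"rot":[[0,0,0],[0,0,0],[0,0,0],[0,0,0],[0,0,0],[0,0,0],[0,0,0]],"translation":[[0,0,-0.01],[0,0,-0.02],[0,0,-0.02],[0,0,-0.025],[0,0,-0.03],[0,0,-0.03],[0,0,0]],"gripper":[0.02,0.02,0.02,0.02,0.02,0.02,0.02]}'; python3 -c "
from h import *
plan(.532,-.286,.20,0)
plan(.532,-.286,.20,90)"
```

```text
clock: 3.65
tool_pos: [0.4736, 0.3377, 0.3833]
orientation: [[-0.836, 0.549, 0.004], [0.549, 0.836, 0.002], [-0.002, 0.004, -1.0]]
force: [0.8, 0.8, -1.0]
opening: 0.0252
grip_force: 43.8
rotz 56.67 shift [-623.7   58.4   28.3]
rotz -123.33 shift [623.7 -58.4  28.3]
q [35.5 19.5  4.4 74.6 -0.  68.8] tcp [0.4736 0.3377 0.3833] tilt [0.004  0.0023] F [ 0.8  0.8 -1. ] open 0.0252 grip 43.8 t 3.65
rotz -33.33 shift [ -58.4 -623.7   28.3]
rotz 146.67 shift [ 58.4 623.7  28.3]
q [35.5 19.5  4.4 74.6 -0.  68.8] tcp [0.4736 0.3377 0.3833] tilt [0.004  0.0023] F [ 0.8  0.8 -1. ] open 0.0252 grip 43.8 t 3.65
```

```bash
python3 -m jog '{"rot":[[0,0,-8.3],[0,0,-8.3],[0,0,-8.3],[0,0,-8.4],[0,0,0],[0,0,0],[0,0,0],[0,0,0],[0,0,0],[0,0,0]],"translation":[[0,0,0],[0,0,0],[0,0,0],[0,0,0],[-0.008,-0.045,0],[-0.008,-0.045,0],[-0.008,-0.045,0],[-0.008,-0.045,0],[-0.008,-0.045,0],[-0.008,-0.045,0]],"gripper":[0.02,0.02,0.02,0.02,0.02,0.02,0.02,0.02,0.02,0.02]}'; python3 -m jog '{"rot":[[0,0,0],[0,0,0],[0,0,0],[0,0,0],[0,0,0],[0,0,0],[0,0,0],[0,0,0],[0,0,0]],"translation":[[-0.001,-0.045,0],[-0.001,-0.045,0],[-0.001,-0.045,0],[-0.001,-0.045,0],[-0.001,-0.045,0],[-0.001,-0.045,0],[-0.001,-0.045,0],[-0.001,-0.04,0],[0,0,0]],"gripper":[0.02,0.02,0.02,0.02,0.02,0.02,0.02,0.02,0.02]}'; python3 -c "
from h import *
plan(.532,-.286,.032,90)"
```

```text
clock: 4.65
tool_pos: [0.5206, 0.0657, 0.3787]
orientation: [[-1.0, 0.0, -0.002], [0.0, 1.0, -0.001], [0.002, -0.001, -1.0]]
force: [0.1, 0.2, -1.0]
opening: 0.0254
grip_force: 43.8
clock: 5.55
tool_pos: [0.5283, -0.2916, 0.3779]
orientation: [[-1.0, 0.005, -0.002], [0.005, 1.0, -0.0], [0.002, -0.0, -1.0]]
force: [-0.5, -0.3, -0.9]
opening: 0.0252
grip_force: 43.8
rotz -0.27 shift [ -3.7   5.6 190.9]
rotz 179.73 shift [  3.7  -5.6 190.9]
q [-28.9  22.    7.4  75.5  -0.1 -28.6] tcp [ 0.5283 -0.2916  0.3779] tilt [-0.0024 -0.0004] F [-0.5 -0.3 -0.9] open 0.0252 grip 43.8 t 5.55
```

```bash
python3 -m jog '{"rot":[[0,0,0],[0,0,0],[0,0,0],[0,0,0],[0,0,0],[0,0,0],[0,0,0],[0,0,0],[0,0,0]],"translation":[[-0.003,0.005,0.035],[0,0,0.035],[0,0,0.035],[0,0,0.03],[0,0,0.025],[0,0,0.015],[0,0,0.008],[0,0,0.002],[0,0,0]],"gripper":[0.02,0.02,0.02,0.02,0.02,0.02,0.02,0.02,0.02]}'; python3 -c "
from h import *
plan(.532,-.286,.035,90)"
```

```text
clock: 6.45
tool_pos: [0.5321, -0.2822, 0.1949]
orientation: [[-1.0, 0.0, -0.0], [0.0, 1.0, 0.0], [0.0, 0.0, -1.0]]
force: [-0.0, -0.5, -0.7]
opening: 0.0254
grip_force: 43.8
rotz -0.01 shift [ 0.1 -3.8  4.9]
rotz 179.99 shift [-0.1  3.8  4.9]
q [-27.9  29.   -9.7  51.3  -0.  -27.9] tcp [ 0.5321 -0.2822  0.1949] tilt [-0.0002  0.    ] F [-0.  -0.5 -0.7] open 0.0254 grip 43.8 t 6.45
```

```bash
python3 -m jog '{"rot":[[0,0,0],[0,0,0],[0,0,0],[0,0,0],[0,0,0],[0,0,0],[0,0,0],[0,0,0]],"translation":[[0,0,0.003],[0,0,0.002],[0,0,0],[0,0,0],[0,0,0],[0,0,0],[0,0,0],[0,0,0]],"gripper":[0.02,0.02,0.02,0.03,0.04,0.045,0.05,0.05]}'; python3 -m jog '{"rot":[[0,0,0],[0,0,0],[0,0,0],[0,0,0],[0,0,0],[0,0,0],[0,0,0]],"translation":[[0,0,-0.01],[0,0,-0.03],[0,0,-0.04],[0,0,-0.04],[0,0,-0.04],[0,0,-0.04],[0,0,0]],"gripper":[0.05,0.05,0.05,0.05,0.085,0.085,0.085]}'; python3 - <<'E'
from h import *
plan(.575,-.013,.20,55.4)
t=arm.camera('top');s=arm.camera('side')
cv2.imwrite('pics/m3.png',np.hstack([crop(t,322,160),crop(s,240,240)]))
E
```

```text
clock: 7.25
tool_pos: [0.5321, -0.2824, 0.1898]
orientation: [[-1.0, 0.0, 0.0], [0.0, 1.0, -0.0], [-0.0, -0.0, -1.0]]
force: [-1.0, 0.0, 0.6]
opening: 0.0499
grip_force: 0.0
clock: 7.95
tool_pos: [0.5327, -0.2827, 0.3965]
orientation: [[-1.0, 0.0, 0.009], [0.0, 1.0, -0.005], [-0.009, -0.005, -1.0]]
force: [0.4, -0.4, 0.4]
opening: 0.085
grip_force: 0.0
rotz 34.58 shift [118.3 246.   41.5]
rotz -145.42 shift [-118.3 -246.    41.5]
q [-28.   21.3   9.   77.2  -0.  -27.9] tcp [ 0.5327 -0.2827  0.3965] tilt [ 0.0085 -0.0046] F [ 0.4 -0.4  0.4] open 0.085 grip 0.0 t 7.95
```

View pics/m3.png

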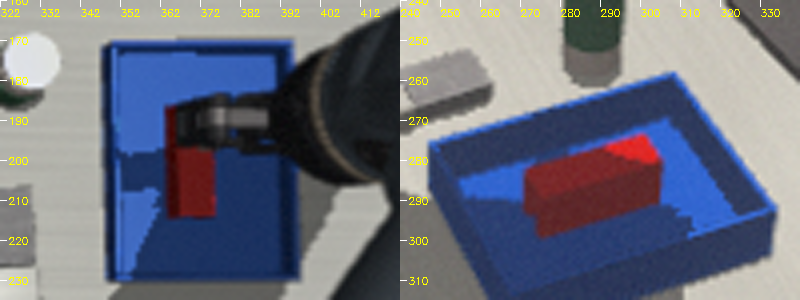

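The guard stands in the large tray: top (372,200), side (288,278), fully inside. Next is the clip.

```bash
python3 -m jog '{"rot":[[0,0,8.5],[0,0,8.5],[0,0,8.5],[0,0,8.5],[0,0,0],[0,0,0],[0,0,0],[0,0,0],[0,0,0],[0,0,0]],"translation":[[0,0,0],[0,0,0],[0,0,0],[0,0,0],[0.02,0.041,0],[0.02,0.041,0],[0.02,0.041,0],[0.02,0.041,0],[0.02,0.041,0],[0.018,0.041,0]],"gripper":[0.085,0.085,0.085,0.085,0.085,0.085,0.085,0.085,0.085,0.085]}'; python3 -c "
from h import *
arm.camera('side')
plan(.5765,-.0132,.134,55.4)"
```

```text
clock: 9.05
tool_pos: [0.5713, -0.0106, 0.3884]
orientation: [[-0.829, 0.56, -0.003], [0.56, 0.829, -0.0], [0.002, -0.001, -1.0]]
force: [0.6, -0.9, 0.3]
opening: 0.0849
grip_force: 0.0
rotz 0.78 shift [-7.9 -4.  99.3]
rotz -179.22 shift [ 7.9  4.  99.3]
q [-0.6 18.7  3.9 75.3  0.2 33.2] tcp [ 0.5723 -0.0055  0.3883] tilt [-0.0019  0.0029] F [ 0.4  3.9 -0.4] open 0.0848 grip 0.0 t 9.1
```

```bash
python3 -m jog '{"rot":[[0,0,0.8],[0,0,0],[0,0,0],[0,0,0]],"translation":[[-0.008,-0.004,0],[0,0,0.025],[0,0,0.025],[0,0,0]],"gripper":[0.085,0.085,0.085,0.085]}'; python3 - <<'E'
from h import *
plan(.5765,-.0132,.134,55.4)
t=arm.camera('top');s=arm.camera('side')
m=np.hstack([crop(t,236,148),crop(s,220,150)])
cv2.imwrite('pics/m4.png',m)
E
```

```text
clock: 9.5
tool_pos: [0.575, -0.0212, 0.3358]
orientation: [[-0.82, 0.572, -0.007], [0.572, 0.82, -0.0], [0.006, -0.004, -1.0]]
force: [-0.7, -0.3, 0.3]
opening: 0.0851
grip_force: 0.0
rotz -0.29 shift [ 3.3  7.5 46.8]
rotz 179.71 shift [-3.3 -7.5 46.8]
q [-2.1 20.5 -1.3 68.7 -0.  32.8] tcp [ 0.575  -0.0212  0.3358] tilt [-0.0071 -0.0001] F [-0.7 -0.3  0.3] open 0.0851 grip 0.0 t 9.5
```

View pics/m4.png

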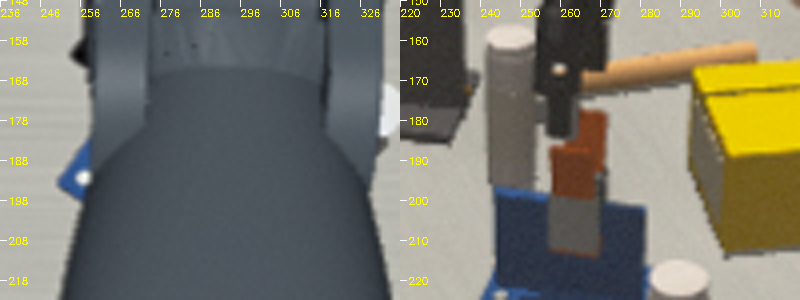

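```bash
python3 - <<'E'
from h import *
s=arm.camera('side');st=arm.sense();R=np.array(st['orientation']);p=np.array(st['tool_pos'])
print('near tip',w2p(s,[p+R@[a,-.047,.1604] for a in(-.011,0,.011)]).round(1).tolist(), p)
c,sn=np.cos(np.radians(-34.6)),np.sin(np.radians(-34.6))
for x in(0,.004,.008):
    L=np.array([[x-.015,-.028,.153],[x+.015,-.028,.153],[x-.018,-.010,.053],[x+.018,-.010,.053]])
    print(x,w2p(s,np.c_[.574+c*L[:,0]-sn*L[:,1],-.0115+sn*L[:,0]+c*L[:,1],L[:,2]]).round(1).tolist())
plan(.5765,-.0132,.134,55.4)
E
```

```text
near tip [[264.3, 182.6], [260.2, 182.0], [256.1, 181.5]] [ 0.57639329 -0.02099888  0.34020362]
0 [[254.2, 184.4], [265.1, 185.8], [254.7, 210.3], [267.0, 212.1]]
0.004 [[255.7, 184.6], [266.6, 186.0], [256.1, 210.5], [268.4, 212.3]]
0.008 [[257.1, 184.8], [268.0, 186.2], [257.5, 210.7], [269.8, 212.5]]
rotz -0.28 shift [ 4.3  6.5 51.2]
rotz 179.72 shift [-4.3 -6.5 51.2]
q [-2.1 20.3 -0.9 68.9 -0.  32.8] tcp [ 0.5764 -0.021   0.3402] tilt [-0.0001 -0.0002] F [0.3 1.3 0.1] open 0.085 grip 0.0 t 9.65
```

```bash
python3 -m jog '{"rot":[[0,0,0],[0,0,0],[0,0,0],[0,0,0],[0,0,0]],"translation":[[0.002,0.007,0],[0,0,0.02],[0,0,0.02],[0,0,0.01],[0,0,0]],"gripper":[0.085,0.085,0.085,0.085,0.085]}' 40; python3 -c "
from h import *
plan(.578,-.0143,.134,55.4)"
```

```text
clock: 10.15
tool_pos: [0.5785, -0.0132, 0.2891]
orientation: [[-0.821, 0.571, -0.001], [0.571, 0.821, -0.0], [0.001, -0.001, -1.0]]
force: [1.0, 0.3, 0.6]
opening: 0.0849
grip_force: 0.0
rotz -0.22 shift [-0.2 -1.2  0.1]
rotz 179.78 shift [0.2 1.2 0.1]
q [-1.3 22.3 -5.6 62.2 -0.  33.5] tcp [ 0.5785 -0.0132  0.2891] tilt [-0.0014 -0.    ] F [1.  0.3 0.6] open 0.0849 grip 0.0 t 10.15
```

```bash
python3 -m jog '{"rot":[[0,0,0],[0,0,0],[0,0,0],[0,0,0],[0,0,0],[0,0,0],[0,0,0],[0,0,0],[0,0,0],[0,0,0]],"translation":[[0,0,0],[0,0,0],[0,0,0],[0,0,0],[0,0,0],[0,0,0],[0,0,0],[0,0,0],[0,0,0],[0,0,0]],"gripper":[0.07,0.06,0.05,0.045,0.04,0.035,0.03,0.025,0.025,0.025]}' 40; python3 -c "
from h import *
plan(.578,-.0143,.134,55.4)"
```

```text
clock: 11.15
tool_pos: [0.5789, -0.0144, 0.2935]
orientation: [[-0.82, 0.572, 0.005], [0.572, 0.82, -0.003], [-0.006, 0.0, -1.0]]
force: [-6.8, -5.8, 24.7]
opening: 0.0292
grip_force: 37.9
rotz -0.28 shift [ 0.8 -0.4  4.5]
rotz 179.72 shift [-0.8  0.4  4.5]
q [-1.4 22.  -5.4 62.3 -0.2 33.5] tcp [ 0.5789 -0.0144  0.2935] tilt [ 0.0047 -0.0032] F [-6.8 -5.8 24.7] open 0.0292 grip 37.9 t 11.15
```

The clip is squeezed to 29 mm. The upward force shows it was bottomed on the stand's bar. I'll lift it straight up.

```bash
python3 -m jog '{"rot":[[0,0,0],[0,0,0],[0,0,0],[0,0,0],[0,0,0],[0,0,0],[0,0,0],[0,0,0]],"translation":[[0,0,-0.006],[0,0,-0.01],[0,0,-0.02],[0,0,-0.02],[0,0,-0.02],[0,0,-0.03],[0,0,-0.02],[0,0,0]],"gripper":[0.025,0.025,0.025,0.025,0.025,0.025,0.025,0.025]}' ; python3 - <<'E'
from h import *
plan(.477,.3345,.29,56.7)
t=arm.camera('top');s=arm.camera('side')
m=np.hstack([crop(t,210,120),crop(s,220,130)])
cv2.imwrite('pics/m5.png',m)
E
```

```text
clock: 11.95
tool_pos: [0.5791, -0.0132, 0.4189]
orientation: [[-0.821, 0.571, 0.005], [0.571, 0.821, -0.0], [-0.004, 0.003, -1.0]]
force: [0.1, -1.1, -2.9]
opening: 0.0289
grip_force: 40.1
rotz -1.51 shift [276.3 234.6 -26.1]
rotz 178.49 shift [-276.3 -234.6  -26.1]
q [-1.3 18.7  8.4 79.4  0.  33.5] tcp [ 0.5791 -0.0132  0.4189] tilt [ 0.0049 -0.0001] F [ 0.1 -1.1 -2.9] open 0.0289 grip 40.1 t 11.95
```

View pics/m5.png

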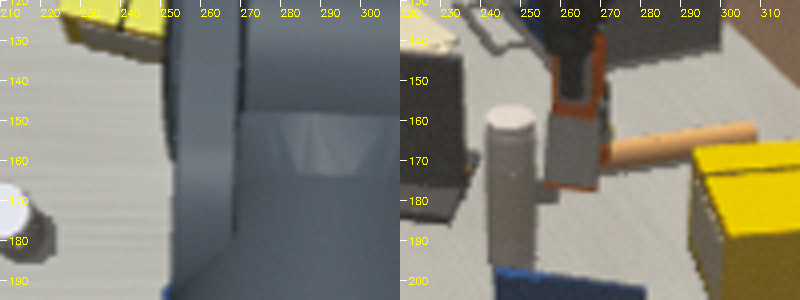

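The side crop shows the clip hanging upright between the fingers, with the jaws at (263,165) and the pad centred within a few mm. I'll carry it to the coupon.

```bash
python3 -m jog '{"rot":[[0,0,-1.5],[0,0,0],[0,0,0],[0,0,0],[0,0,0],[0,0,0],[0,0,0],[0,0,0],[0,0,0],[0,0,0]],"translation":[[0,0,0],[0.034,0.029,0],[0.034,0.029,0],[0.034,0.029,0],[0.034,0.029,0],[0.034,0.029,0],[0.034,0.029,0],[0.034,0.029,0],[0.034,0.029,0],[0,0,0]],"gripper":[0.025,0.025,0.025,0.025,0.025,0.025,0.025,0.025,0.025,0.025]}' ; python3 -c "
from h import *
arm.camera('side')
plan(.4775,.3353,.170,56.7)"
```

```text
clock: 13.05
tool_pos: [0.477, 0.3342, 0.4139]
orientation: [[-0.839, 0.544, -0.002], [0.544, 0.839, 0.0], [0.002, -0.001, -1.0]]
force: [1.1, -0.2, -2.2]
opening: 0.0293
grip_force: 40.3
rotz 0.28 shift [ 1.8  2.5 89. ]
rotz -179.72 shift [-1.8 -2.5 89. ]
q [34.8 19.2  8.5 79.4  0.  67.8] tcp [0.4776 0.3323 0.414 ] tilt [-0.0023 -0.0013] F [-0.1  0.1 -2. ] open 0.0292 grip 40.3 t 13.1
```

```bash
python3 -m jog '{"rot":[[0,0,0],[0,0,0],[0,0,0],[0,0,0],[0,0,0]],"translation":[[0.001,0.002,0.02],[0,0,0.025],[0,0,0.02],[0,0,0.013],[0,0,0]],"gripper":[0.025,0.025,0.025,0.025,0.025]}' ; python3 - <<'E'
from h import *
plan(.4775,.3353,.134,56.7)
t=arm.camera('top');s=arm.camera('side')
m=np.hstack([crop(t,112,165),crop(s,165,110)])
cv2.imwrite('pics/m6.png',m)
E
```

```text
clock: 13.6
tool_pos: [0.4787, 0.3307, 0.335]
orientation: [[-0.835, 0.55, -0.004], [0.55, 0.835, -0.003], [0.002, -0.005, -1.0]]
force: [-0.6, 0.2, -2.0]
opening: 0.0288
grip_force: 40.4
rotz -0.04 shift [ 3.5  3.2 46. ]
rotz 179.96 shift [-3.5 -3.2 46. ]
q [34.6 21.  -0.5 68.8 -0.  68. ] tcp [0.4787 0.3307 0.335 ] tilt [-0.0041 -0.0032] F [-0.6  0.2 -2. ] open 0.0288 grip 40.4 t 13.6
```

View pics/m6.png

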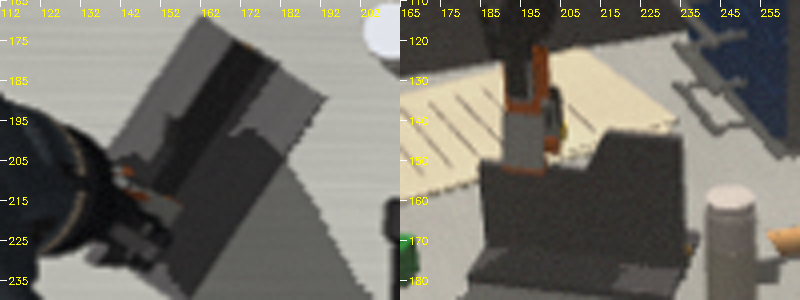

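Side crop: the jaws are just above the low edge (v≈153), with the near jaw at (197,145) in front and the lamp (205,143) behind on the weld side. I'll lower with a 3 mm lateral correction.

```bash
python3 -m jog '{"rot":[[0,0,0],[0,0,0],[0,0,0],[0,0,0],[0,0,0]],"translation":[[0.002,0.003,0],[0,0,0],[0,0,0.008],[0,0,0.008],[0,0,0]],"gripper":[0.025,0.025,0.025,0.025,0.025]}' ; python3 -c "
from h import *
plan(.4775,.3353,.1385,56.7)"
```

```text
clock: 14.2
tool_pos: [0.4786, 0.3354, 0.3202]
orientation: [[-0.836, 0.549, -0.002], [0.549, 0.836, -0.001], [0.001, -0.002, -1.0]]
force: [-0.6, -0.3, -1.6]
opening: 0.0292
grip_force: 40.3
rotz -0.01 shift [ 0.8 -0.7 26.7]
rotz 179.99 shift [-0.8  0.7 26.7]
q [35.  21.7 -1.7 66.7 -0.  68.3] tcp [0.4786 0.3354 0.3202] tilt [-0.0019 -0.0015] F [-0.6 -0.3 -1.6] open 0.0292 grip 40.3 t 14.2
```

No contact, so the jaws straddle the plate. I'll continue down.

```bash
python3 -m jog '{"rot":[[0,0,0],[0,0,0],[0,0,0],[0,0,0],[0,0,0],[0,0,0]],"translation":[[0,0,0.008],[0,0,0.008],[0,0,0.006],[0,0,0.003],[0,0,0.002],[0,0,0]],"gripper":[0.025,0.025,0.025,0.025,0.025,0.025]}' ; python3 -c "
from h import *
plan(.4775,.3353,.1385,56.7)"
```

```text
clock: 14.8
tool_pos: [0.479, 0.3357, 0.2945]
orientation: [[-0.836, 0.549, -0.0], [0.549, 0.836, -0.0], [0.0, -0.0, -1.0]]
force: [-0.9, -0.3, -2.3]
opening: 0.0292
grip_force: 40.4
rotz -0.02 shift [ 1.  -1.2  1. ]
rotz 179.98 shift [-1.   1.2  1. ]
q [35.  22.6 -4.2 63.2 -0.  68.3] tcp [0.479  0.3357 0.2945] tilt [-0.0003 -0.0003] F [-0.9 -0.3 -2.3] open 0.0292 grip 40.4 t 14.8
```

```bash
python3 -m jog '{"rot":[[0,0,0],[0,0,0],[0,0,0],[0,0,0]],"translation":[[0,0,0.002],[0,0,0.002],[0,0,0.001],[0,0,0]],"gripper":[0.025,0.025,0.025,0.025]}' ; python3 -c "
from h import *
plan(.4775,.3353,.1385,56.7)"
```

```text
clock: 15.2
tool_pos: [0.4788, 0.3356, 0.2935]
orientation: [[-0.836, 0.549, 0.003], [0.549, 0.836, 0.002], [-0.001, 0.003, -1.0]]
force: [-8.3, -5.0, 29.3]
opening: 0.0291
grip_force: 44.5
rotz -0.02 shift [ 1. -1. -0.]
rotz 179.98 shift [-1.  1. -0.]
q [35.  22.6 -4.5 62.7 -0.  68.3] tcp [0.4788 0.3356 0.2935] tilt [0.0031 0.0021] F [-8.3 -5.  29.3] open 0.0291 grip 44.5 t 15.2
```

Home, with 29 N downward at the expected height. I'll open gradually, following down slightly to offset the pads' backward swing.

```bash
python3 -m jog '{"rot":[[0,0,0],[0,0,0],[0,0,0],[0,0,0],[0,0,0],[0,0,0],[0,0,0],[0,0,0],[0,0,0],[0,0,0]],"translation":[[0,0,0.0005],[0,0,0.001],[0,0,0.001],[0,0,0.001],[0,0,0],[0,0,0],[0,0,0],[0,0,0],[0,0,0],[0,0,0]],"gripper":[0.033,0.037,0.041,0.045,0.05,0.055,0.06,0.07,0.08,0.085]}' ; python3 -c "
from h import *
plan(.4775,.3353,.1385,56.7)"
```

```text
clock: 16.2
tool_pos: [0.479, 0.3356, 0.2861]
orientation: [[-0.836, 0.549, -0.0], [0.549, 0.836, -0.0], [0.0, -0.0, -1.0]]
force: [0.4, -0.9, 0.0]
opening: 0.0851
grip_force: 0.0
rotz -0.02 shift [ 1.  -1.1 -7.4]
rotz 179.98 shift [-1.   1.1 -7.4]
q [35.  23.  -5.  62.  -0.  68.3] tcp [0.479  0.3356 0.2861] tilt [-0.0003 -0.0003] F [ 0.4 -0.9  0. ] open 0.0851 grip 0.0 t 16.2
```

```bash
python3 -m jog '{"rot":[[0,0,0],[0,0,0],[0,0,0],[0,0,0],[0,0,0],[0,0,0],[0,0,0],[0,0,0],[0,0,0],[0,0,0]],"translation":[[0,0,-0.02],[0,0,-0.03],[0,0,-0.04],[0,0,-0.04],[0.04,0,0],[0.045,0,0],[0.045,0,0],[0.045,0,0],[0.04,0,0],[0,0,0]],"gripper":[0.085,0.085,0.085,0.085,0.085,0.085,0.085,0.085,0.085,0.085]}' ; python3 - <<'E'
from h import *
t=arm.camera('top');s=arm.camera('side')
m=np.vstack([np.hstack([crop(t,112,165),crop(s,165,110)]),np.hstack([crop(t,256,148),crop(s,225,170)])])
cv2.imwrite('pics/m7.png',m)
c,sn=np.cos(np.radians(-33.3)),np.sin(np.radians(-33.3))
def W(L): L=np.array(L);return np.c_[.512+c*L[:,0]-sn*L[:,1],.3115+sn*L[:,0]+c*L[:,1],L[:,2]]
print('side: edge ends, pad bottom near(home), handle top',w2p(s,W([[-.09,-.005,.09],[.005,-.005,.09],[-.042,-.01,.053],[-.042,-.028,.153]])).round(1).tolist())
print('px/mm z',(w2p(s,W([[-.042,-.01,.063]]))-w2p(s,W([[-.042,-.01,.053]]))).round(1))
E
```

```text
clock: 17.2
tool_pos: [0.2959, 0.4557, 0.4163]
orientation: [[-0.838, 0.546, -0.001], [0.546, 0.838, 0.001], [0.001, -0.0, -1.0]]
force: [0.3, -0.2, -0.8]
opening: 0.0847
grip_force: 0.0
side: edge ends, pad bottom near(home), handle top [[183.5, 149.7], [210.1, 152.4], [197.2, 161.3], [193.2, 137.4]]
px/mm z [[-0.2 -2.5]]
```

View pics/m7.png

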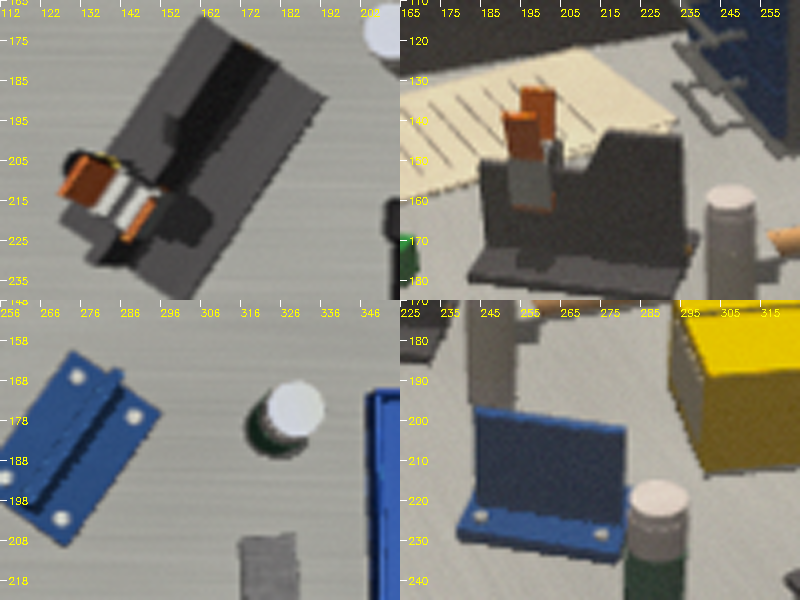

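The final mosaic shows the clip on the low edge. The handle top is at v=138.0 against 137.4 predicted when home, and the pad foot at 162.2 against 161.3, so it sits fully home to about 1 mm. The lamp (131,207 in the top view) is on the weld side, and the stand, now empty, has not moved. I'm handing in.

```bash
python3 -c "
from cell import arm
print(arm.close_job())"
```

```text
the job is handed in; nothing more can be done
None
```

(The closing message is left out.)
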